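# Check the paste applicators and reject the clogged one

### The arm

A 6-joint arm with a two-finger parallel gripper is mounted at the origin on the work surface. World frame = base frame: x ahead of the robot, y to its left, z up, the work surface at z = 0. Lengths are in m, angles in rad, forces in N, time in s.
With the tool pointing down it reaches from about 0.35 to 0.775 m from the base axis. Payload 5.5 kg.
Tool frame: the origin (TCP) lies on the mounting face of the last link; the fingertips stand 173 mm ahead of it and the grasp point (between the pads) lies 155 mm ahead of it; z points along the fingers, y is the line along which they close (so a half turn about z gives the same grasp; the last joint's range is limited). The gripper opens to 85 mm and grips with 20 to 120 N. Pads are 22 mm wide; open, the fingers measure 114 mm over their backs; the gripper's body (76 mm by 85 mm) begins 54 mm behind the grasp point. The pads swing forward as they close: fully open they stand 13 mm farther back than shut.
Start: joints at [1.012, 0.313, 0.046, 1.304, 0, 1.431], TCP at [0.234, 0.525, 0.405] pointing down, gripper open.
Joint ranges: [-2.76, 2.76], [-0.86, 1.69], [-1.03, 1.26], [-2.2, 2.34], [-1.47, 1.5], [-3.14, 3.14]. Speed limits (rad/s): [2.57, 2.57, 3.14, 3.14, 3.14, 3.14].

### API

Orientations are given as a unit quaternion [x, y, z, w].
In Python, from station import sensors, capture, camera_model, job gives the robot as it stands.
- The arm moves only by the tool arm_command, never from a script. Its argument "steps" is a list that holds one entry, the list of rows, each a list of 6 numbers: the shift along the tool's x, y, z in m, then the turn, a rotation vector about the tool's x, y, z in rad. A call has 1 to 20 rows; each row is the pose to reach, as a shift and turn from the pose commanded when the call began, along the tool's axes at that moment; what a row does not reach only later rows make up. A row lasts 1/12 s, in which the tool goes at most 41.7 mm and 7.16 degrees, less where a joint would pass 70% of its speed; a pose out of reach is approached as far as the arm can. A call with a gripper value outside its range is refused whole. "claw" is the closure in counts, from 0 (fully open) to 255 (shut), set as the call begins (left out, the last holds). The fingers move at their own pace and stop on an object; "squeeze" is the grip in N (left out, the last holds). Time passes only in rows, so rows that repeat a pose let the fingers close. It gives the time, the measured TCP pose, the force, the opening and the grip force at its end, in the units of the state.
- sensors.state(): the state, without advancing time (a new reading comes with each control period).
- capture(name): name is "scene" or "top"; returns (picture, depth): 400x640x3 uint8, red, green, blue; 400x640 float32, m along the optical axis (not along the pixel's ray), 0 where there is no reading.
- camera_model(name): a dict with "fx", "fy", "cx", "cy" (pixels), "k1" (the pictures are not rectified: a ray, as slopes to the right and down, at radius r is drawn at 1 + k1 r^2 times it, then the intrinsics apply), "R" (3x3) and "t" (3): a world point X has camera coordinates R X + t. Camera axes: x right, y down, z forward; pixel columns grow to the right and rows downward; lengths in m; the calibration is good to about 2 mm. A picture is of the moment at which its call begins. camera_model takes no time and is no camera call.
- job.sign_off(): hands the job in; it is judged then, once.
The state is a dict: "time_s": time; "joints": joint angles; "qd": joint speeds; "joint_efforts": joint torques, N m; "tool_pos": TCP position; "orientation": TCP orientation; "ft_force": force on the tool from outside, world axes, zero at the start; "moment": the same for the moment, N m; "opening": finger opening in m; "grip_force": force on a finger pad.
Only numpy, scipy, OpenCV 4.12 (cv2) and the standard library are available. Lean on these libraries where they do the work, as an engineer would, in place of code of your own. Each camera call takes 0.05 s, during which the arm holds its last target. There are 200 camera calls.

### The job

Try the plunger of each of the three paste applicators in the wooden rack by pressing it gently down. If it runs freely, push it fully home and leave that applicator in the rack; if its resistance keeps climbing it is clogged: stop at once without forcing it, lift that applicator out by its blue collar and stand it nozzle down in the red cup. Do not disturb the lamp, the jar or the sponge.

Things in the scene. Friction and masses are not known exactly. Their poses are not given: they have to be found in the camera images.
- rack: fixed brown wooden block, 70 x 250 x 55 mm high, standing on the bench; origin at the centre of its underside, z up, y along its length. Three round sockets in its top, 22.2 mm wide and 45 mm deep, at y = -80, 0 and +80 mm, each holding one upright applicator
- applicator_1: paste applicator like a stubby 70 g syringe, loose, nozzle down in any socket of the rack; all three look alike. Origin: centre of its underside, 10 mm above the bench at the start; z up to the plunger. White barrel 20 mm across, 0 to 76 mm above the origin; blue collar to lift it by, 28 mm across, 76 to 100 mm above the origin (45 mm up is the rack's top)
- plunger_1_top (a point): centre of the top face of the black thumb disc (24 mm across, 4 mm thick, on an 8 mm rod) of applicator_1; 128 mm above the applicator's origin with the plunger fully out, 106 mm when fully home (2 mm above the collar)
- plunger_1 (a joint): stroke in m: 0 fully out (starts within 1.5 mm of that), grows as pressed, 0.022 home against a hard stop. Any free plunger needs a steady 3 to 5 N all the way (one is stiffer than another) and stays where it is left
- applicator_2: paste applicator like a stubby 70 g syringe, loose, nozzle down in any socket of the rack; all three look alike. Origin: centre of its underside, 10 mm above the bench at the start; z up to the plunger. White barrel 20 mm across, 0 to 76 mm above the origin; blue collar to lift it by, 28 mm across, 76 to 100 mm above the origin (45 mm up is the rack's top)
- plunger_2_top (a point): centre of the top face of the black thumb disc (24 mm across, 4 mm thick, on an 8 mm rod) of applicator_2; 128 mm above the applicator's origin with the plunger fully out, 106 mm when fully home (2 mm above the collar)
- plunger_2 (a joint): stroke in m: 0 fully out (starts within 1.5 mm of that), grows as pressed, 0.022 home against a hard stop. Any plunger loaded with more than 13 N before it is home is damaged; at the stop it bears 40 N. Never squeeze or pull a plunger
- applicator_3: paste applicator like a stubby 70 g syringe, loose, nozzle down in any socket of the rack; all three look alike. Origin: centre of its underside, 10 mm above the bench at the start; z up to the plunger. White barrel 20 mm across, 0 to 76 mm above the origin; blue collar to lift it by, 28 mm across, 76 to 100 mm above the origin (45 mm up is the rack's top)
- plunger_3_top (a point): centre of the top face of the black thumb disc (24 mm across, 4 mm thick, on an 8 mm rod) of applicator_3; 128 mm above the applicator's origin with the plunger fully out, 106 mm when fully home (2 mm above the collar)
- plunger_3 (a joint): stroke in m: 0 fully out (starts within 1.5 mm of that), grows as pressed, 0.022 home against a hard stop. Just one of the three, any of them, is clogged: starts at about 3 N, then resistance climbs about 0.65 N per mm (some 8.5 N at 8 mm); let go, it springs back to about 5 mm
- red_cup: fixed red plastic cup for rejects, rim 56 mm across outside, walls 4 mm, 64 mm high; origin at the centre of its underside on the bench, z up; on the left or the right of the rack
- red_cup_in (a point): centre of the red cup's inner floor
- grey_cup: fixed grey cup of the same size and shape, to be left empty; stands on the other side of the rack; origin at the centre of its underside
- lamp: loose glass spirit lamp, 96 mm wide, 127 mm tall with a white cap; bystander; origin at the centre of its underside
- jar: loose clear jar with brass lid, 60 mm wide, 100 mm tall; bystander; origin at the centre of its underside
- sponge: loose yellow sponge block, 90 x 70 x 50 mm; bystander; origin at the centre of its underside

How it is judged:
By the outcome, as a careful person would: the job done as asked, in the order asked, and still so for the second after the job is handed in, with the robot touching nothing.
It also fails if it takes over 67 s, if anything falls off the work surface, if the arm or the gripper's body presses on something with over 40 N, if the wrist force passes 120 N, or if a joint passes its speed limit or range.

## Working session

There is one attempt and no reset: what is moved stays moved. The work goes in short steps, Python scripts to look and compute and a tool call to move; the robot and the scene stay as the last step left them, time stands still between calls to the robot, and variables do not carry over. Pictures are saved under pics/ and viewed, at most 10 in all, crops included, and the job is handed in when it is done.

Besides the shell and the picture viewer there is one more tool, called after ">>>" by a JSON object that holds its "method" and its "body", one argument or row to a line. arm_command: Moves the arm, as the interface text tells. Its arguments: {"type":"object","properties":{"steps":{"type":"array","items":{"type":"array","items":{"type":"array","items":{"type":"number"}}}},"claw":{"type":"number"},"squeeze":{"type":"number"}},"required":["steps"]}

```bash
mkdir -p pics; ls; cat > h.py <<'E'
import numpy as np, cv2
from station import sensors, capture, camera_model, job
def world(name,u,v,d):
    m=camera_model(name); xd=(np.asarray(u,float)-m['cx'])/m['fx']; yd=(np.asarray(v,float)-m['cy'])/m['fy']
    x,y=xd.copy(),yd.copy()
    for _ in range(20):
        s=1+m['k1']*(x*x+y*y); x,y=xd/s,yd/s
    R,t=np.array(m['R']),np.array(m['t'])
    return np.stack([x,y,np.ones_like(x)],-1), R, t
def points(name,u,v,d):
    r,R,t=world(name,u,v,d); return (r*np.asarray(d)[...,None]-t)@R
def plane(name,u,v,z):
    r,R,t=world(name,u,v,None); c=-R.T@t; w=r@R
    return c+w*((z-c[2])/w[...,2])[...,None]
E
python3 - <<'E'
from h import *
for n in("scene","top"):
    p,d=capture(n); cv2.imwrite(f'pics/{n}0.png',p[...,::-1]); np.savez(f'{n}0.npz',p=p,d=d)
    m=camera_model(n); print(n,m)
print(sensors.state())
E
```

```text
pics
scene {'fx': 376.05419002876215, 'fy': 376.05419002876215, 'cx': 321.80928067910526, 'cy': 203.06912141522417, 'k1': 0.02250456940460883, 'R': array([[-0.8601593 ,  0.5098558 ,  0.01315417],
       [ 0.38134478,  0.66005143, -0.64723123],
       [-0.33867703, -0.55170569, -0.76218023]]), 't': array([ 0.55796382, -0.17638289,  1.12069312])}
top {'fx': 368.3307948879994, 'fy': 368.3307948879994, 'cx': 323.8531264426518, 'cy': 202.4766489877861, 'k1': -0.07296514996467074, 'R': array([[-0.00566534, -0.99997453,  0.0043401 ],
       [-0.99351637,  0.00513582, -0.11357305],
       [ 0.11354787, -0.00495539, -0.99352017]]), 't': array([-0.01774572,  0.65160495,  0.88807335])}
{'time_s': 0.1, 'joints': array([1.01238504e+00, 3.13959971e-01, 4.51070835e-02, 1.30358462e+00,
       4.24404814e-06, 1.43123355e+00]), 'qd': array([-0.0009087 , -0.00223877,  0.00078073,  0.00028807, -0.00065573,
       -0.00021612]), 'joint_efforts': array([ 3.13876626e-03, -4.81725848e+01,  2.99243742e+01,  1.27438045e-02,
       -8.42200302e-05, -2.09585113e-05]), 'tool_pos': array([0.23376099, 0.52516424, 0.403884  ]), 'orientation': array([ 2.07896701e-01,  9.78150443e-01, -7.70398170e-04, -2.82591381e-04]), 'ft_force': array([-0.38295576, -0.14361626, -0.75970073]), 'moment': array([0.01676202, 0.0020504 , 0.02127026]), 'grip_force': 0.0, 'opening': 0.08577266615564667}
```

View pics/scene0.png

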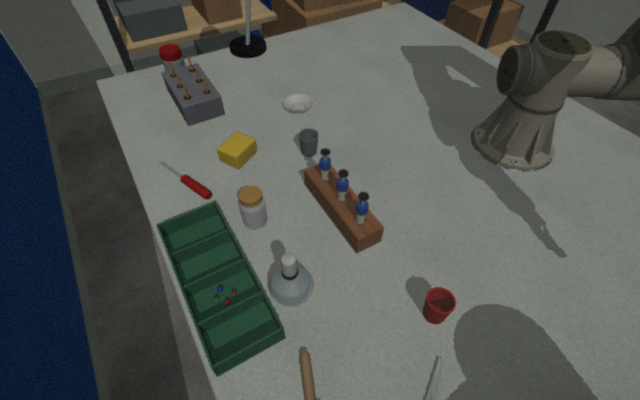

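View pics/top0.png

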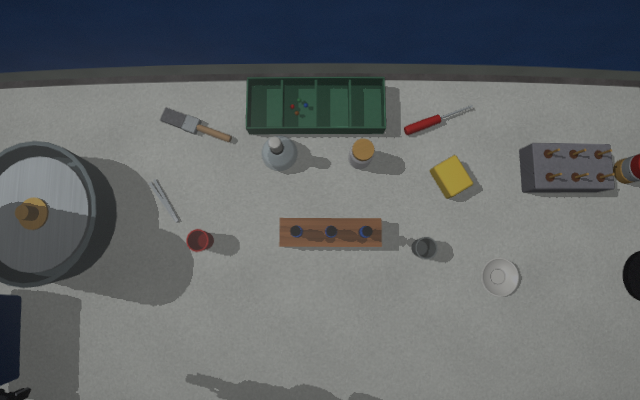

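The scene view shows the rack with three applicators, the red cup at (438,305) and the grey cup at (309,140). In the top view the plunger discs are at about (296,231), (331,231) and (366,231), the red cup is at (199,240), and the lamp (279,153) and jar (362,153) stand behind the rack.

```bash
python3 - <<'E'
from h import *
for n in("top","scene"):
    z=np.load(n+'0.npz'); p,d=z['p'],z['d']; v,u=np.mgrid[0:400,0:640]
    W=points(n,u,v,d); ok=d>0
    X,Y,Z=W[...,0],W[...,1],W[...,2]
    hsv=cv2.cvtColor(p,cv2.COLOR_RGB2HSV)
    disc=ok&(Z>.126)&(Z<.15)&(X>.3)&(X<.7)&(abs(Y)<.35)
    red=ok&((hsv[...,0]<6)|(hsv[...,0]>172))&(hsv[...,1]>150)&(Z>.058)&(Z<.07)&(X>.3)
    blue=ok&(hsv[...,0]>105)&(hsv[...,0]<130)&(hsv[...,1]>100)&(Z>.08)&(Z<.115)
    rack=ok&(Z>.045)&(Z<.06)&(hsv[...,0]<20)&(hsv[...,1]>80)&(X>.35)&(X<.62)&(abs(Y)<.3)
    for nm,m in(("disc",disc),("red",red),("blue",blue),("rack",rack)):
        k,l,s,c=cv2.connectedComponentsWithStats(m.astype(np.uint8))
        for i in range(1,k):
            if s[i,4]>12:
                q=W[l==i]; print(n,nm,s[i,4],c[i].round(1),q.mean(0).round(4),np.median(q,0).round(4),((q.min(0)+q.max(0))/2).round(4),np.ptp(q,axis=0).round(3))
                if nm=="rack": print(cv2.minAreaRect(q[:,:2].astype(np.float32)*1000))
E
```

```text
top disc 87 [294.6 230.5] [0.5778 0.0446 0.1383] [0.5788 0.0437 0.1383] [0.5778 0.0447 0.1386] [0.02  0.02  0.007]
top disc 90 [330.5 230.6] [ 0.5771 -0.0352  0.137 ] [ 0.5763 -0.0352  0.1369] [ 0.5765 -0.0352  0.1357] [0.022 0.02  0.01 ]
top disc 88 [366.5 230.7] [ 0.5763 -0.1152  0.1376] [ 0.5758 -0.1151  0.1376] [ 0.5758 -0.1152  0.1372] [0.022 0.021 0.007]
top red 14 [631.6 167.9] [ 0.735  -0.8272  0.0681] [ 0.7332 -0.827   0.0681] [ 0.7363 -0.8268  0.0679] [0.03  0.006 0.004]
top blue 25 [361.8 233.1] [ 0.572  -0.1076  0.1109] [ 0.57   -0.1059  0.1107] [ 0.5745 -0.11    0.1114] [0.023 0.013 0.006]
top blue 34 [  0.5 318.4] [0.3621 0.7793 0.0833] [0.3627 0.7793 0.0832] [0.3619 0.7795 0.0836] [0.047 0.006 0.007]
top blue 19 [3.000e-01 3.359e+02] [0.319  0.7795 0.0821] [0.319  0.7797 0.0822] [0.3189 0.7794 0.0823] [0.03  0.005 0.005]
top rack 2487 [330.2 232.1] [ 0.5766 -0.0362  0.0553] [ 0.5761 -0.0356  0.0553] [ 0.5768 -0.0368  0.0545] [0.07  0.247 0.01 ]
((577.0285034179688, -36.8218994140625), (247.49159240722656, 68.71542358398438), 89.64569091796875)
scene disc 61 [324.6 152.
[... 797 characters left out ...]
 0.0476 0.1025] [0.026 0.027 0.023]
scene rack 1881 [343.3 204.8] [ 0.5843 -0.014   0.0545] [ 0.5882 -0.0093  0.0548] [ 0.5767 -0.0342  0.052 ] [0.073 0.252 0.014]
((576.5267333984375, -34.15126037597656), (251.83404541015625, 71.44944763183594), 89.52793884277344)
scene rack 97 [442.2 294.5] [0.5397 0.2798 0.0526] [0.536  0.2786 0.0526] [0.5477 0.2831 0.0525] [0.032 0.034 0.014]
((543.3680419921875, 279.29473876953125), (16.57549476623535, 42.393863677978516), 41.4993782043457)
scene rack 36 [429.1 307.5] [0.5806 0.2878 0.0532] [0.581  0.2892 0.0545] [0.5781 0.2849 0.0525] [0.009 0.029 0.014]
((579.517333984375, 284.2870788574219), (30.110048294067383, 5.464884281158447), 77.24695587158203)
```

>>> {"method": "arm_command", "body": {
  "steps": [
    [[-0.5085, -0.2986, 0.07, 0, 0, 1.152], [-0.5085, -0.2986, 0.07, 0, 0, 1.152], [-0.5085, -0.2986, 0.07, 0, 0, 1.152], [-0.5085, -0.2986, 0.07, 0, 0, 1.152], [-0.5085, -0.2986, 0.07, 0, 0, 1.152], [-0.5085, -0.2986, 0.07, 0, 0, 1.152], [-0.5085, -0.2986, 0.07, 0, 0, 1.152], [-0.5085, -0.2986, 0.07, 0, 0, 1.152], [-0.5085, -0.2986, 0.07, 0, 0, 1.152], [-0.5085, -0.2986, 0.07, 0, 0, 1.152], [-0.5085, -0.2986, 0.07, 0, 0, 1.152], [-0.5085, -0.2986, 0.07, 0, 0, 1.152], [-0.5085, -0.2986, 0.07, 0, 0, 1.152], [-0.5085, -0.2986, 0.07, 0, 0, 1.152], [-0.5085, -0.2986, 0.07, 0, 0, 1.152], [-0.5085, -0.2986, 0.07, 0, 0, 1.152], [-0.5085, -0.2986, 0.07, 0, 0, 1.152], [-0.5085, -0.2986, 0.07, 0, 0, 1.152], [-0.5085, -0.2986, 0.07, 0, 0, 1.152]]
  ],
  "claw": 255,
  "squeeze": 20
}}

```text
time_s: 1.68
tool_pos: [0.5762, 0.0471, 0.3349]
orientation: [0.706, 0.708, -0.0, -0.0]
ft_force: [-0.2, -0.5, -0.3]
opening: -0.0001
grip_force: 0.0
```

```bash
python3 - <<'E'
from h import *
p,d=capture("scene"); a=cv2.resize(p[110:260,270:440],None,fx=3,fy=3,interpolation=cv2.INTER_CUBIC); cv2.imwrite('pics/c1.png',a[...,::-1])
print({k:v for k,v in sensors.state().items() if k in('tool_pos','ft_force','orientation','joints')})
# red cup rim, top view: bounding box of mask -> plane z=.064
z=np.load('top0.npz');p=z['p'];h=cv2.cvtColor(p,cv2.COLOR_RGB2HSV)
for n in('top','scene'):
    z=np.load(n+'0.npz');p=z['p'];h=cv2.cvtColor(p,cv2.COLOR_RGB2HSV)
    m=(((h[...,0]<8)|(h[...,0]>170))&(h[...,1]>130)).astype(np.uint8)
    k,l,s,c=cv2.connectedComponentsWithStats(m)
    t=(199,240) if n=='top' else (438,305)
    for i in range(1,k):
        if s[i,4]>30 and abs(c[i]-t).max()<20:
            print(n,s[i]); v,u=np.where(l==i)
            q=plane(n,u,v,.064); 
            if n=='top': print(cv2.minEnclosingCircle(q[:,:2].astype(np.float32)*1000))
            W=points(n,u,v,z['d'][v,u]); W=W[abs(W[:,2]-.064)<.004]; print(len(W),cv2.minEnclosingCircle(W[:,:2].astype(np.float32)*1000), W[:,2].mean())
E
```

```text
{'joints': array([-5.72451363e-02,  3.47657428e-01, -7.77540941e-02,  1.14541098e+00,
        2.55744007e-04,  1.51151357e+00]), 'tool_pos': array([0.5762318 , 0.04714119, 0.33502535]), 'orientation': array([ 7.06386001e-01,  7.07826816e-01,  8.68306722e-05, -9.47786327e-05]), 'ft_force': array([-0.10850433, -0.06734224,  0.08291292])}
top [188 230  20  21  57]
((558.3651123046875, 287.01806640625), 26.18661117553711)
52 ((557.7555541992188, 287.5410461425781), 26.472450256347656) 0.06348788576714982
scene [425 288  31  36 619]
187 ((557.0039672851562, 289.80950927734375), 27.247907638549805) 0.0637760741073531
```

View pics/c1.png

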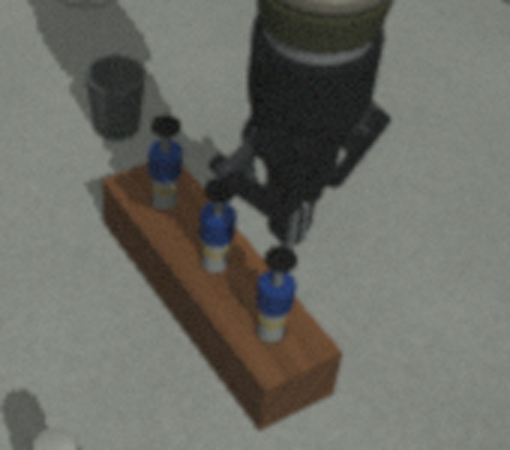

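The closed fingertips, at crop (292,240), are just above the disc of the +y applicator at (281,260), so the alignment is fine. Next I descend and press in small steps.

>>> {"method": "arm_command", "body": {
  "steps": [
    [[0, 0, 0.01, 0, 0, 0], [0, 0, 0.018, 0, 0, 0], [0, 0, 0.022, 0, 0, 0], [0, 0, 0.023, 0, 0, 0], [0, 0, 0.024, 0, 0, 0], [0, 0, 0.025, 0, 0, 0], [0, 0, 0.026, 0, 0, 0], [0, 0, 0.027, 0, 0, 0], [0, 0, 0.027, 0, 0, 0], [0, 0, 0.027, 0, 0, 0]]
  ]
}}

```text
time_s: 2.57
tool_pos: [0.577, 0.0457, 0.3079]
orientation: [0.707, 0.707, 0.0, 0.0]
ft_force: [-0.3, -0.1, 4.4]
opening: 0.0003
grip_force: 2.4
```

>>> {"method": "arm_command", "body": {
  "steps": [
    [[0, 0, 0.0005, 0, 0, 0], [0, 0, 0.001, 0, 0, 0], [0, 0, 0.0015, 0, 0, 0], [0, 0, 0.002, 0, 0, 0], [0, 0, 0.002, 0, 0, 0]]
  ]
}}

```text
time_s: 2.98
tool_pos: [0.5769, 0.0457, 0.3055]
orientation: [0.707, 0.707, -0.0, -0.0]
ft_force: [0.4, -0.2, 3.9]
opening: -0.0001
grip_force: 2.1
```

>>> {"method": "arm_command", "body": {
  "steps": [
    [[0, 0, 0.0005, 0, 0, 0], [0, 0, 0.001, 0, 0, 0], [0, 0, 0.0015, 0, 0, 0], [0, 0, 0.002, 0, 0, 0], [0, 0, 0.002, 0, 0, 0]]
  ]
}}

```text
time_s: 3.4
tool_pos: [0.5769, 0.0458, 0.3035]
orientation: [0.707, 0.707, -0.0, -0.0]
ft_force: [0.1, 0.3, 4.1]
opening: 0.0
grip_force: 2.0
```

>>> {"method": "arm_command", "body": {
  "steps": [
    [[0, 0, 0.0006, 0, 0, 0], [0, 0, 0.0012, 0, 0, 0], [0, 0, 0.0018, 0, 0, 0], [0, 0, 0.0024, 0, 0, 0], [0, 0, 0.003, 0, 0, 0], [0, 0, 0.003, 0, 0, 0]]
  ]
}}

```text
time_s: 3.9
tool_pos: [0.5769, 0.0457, 0.3005]
orientation: [0.707, 0.707, -0.0, -0.0]
ft_force: [0.5, 0.4, 3.7]
opening: -0.0
grip_force: 1.9
```

>>> {"method": "arm_command", "body": {
  "steps": [
    [[0, 0, 0.001, 0, 0, 0], [0, 0, 0.002, 0, 0, 0], [0, 0, 0.003, 0, 0, 0], [0, 0, 0.004, 0, 0, 0], [0, 0, 0.005, 0, 0, 0], [0, 0, 0.006, 0, 0, 0], [0, 0, 0.007, 0, 0, 0], [0, 0, 0.008, 0, 0, 0], [0, 0, 0.009, 0, 0, 0], [0, 0, 0.009, 0, 0, 0]]
  ]
}}

```text
time_s: 4.73
tool_pos: [0.5769, 0.0457, 0.2914]
orientation: [0.707, 0.707, -0.0, -0.0]
ft_force: [-1.3, 0.6, 3.8]
opening: 0.0002
grip_force: 1.6
```

Free. I push it home against the stop (TCP about 0.289).

>>> {"method": "arm_command", "body": {
  "steps": [
    [[0, 0, 0.0005, 0, 0, 0], [0, 0, 0.001, 0, 0, 0], [0, 0, 0.0015, 0, 0, 0], [0, 0, 0.002, 0, 0, 0], [0, 0, 0.002, 0, 0, 0]]
  ]
}}

```text
time_s: 5.15
tool_pos: [0.5769, 0.0457, 0.2896]
orientation: [0.707, 0.707, -0.0, -0.0]
ft_force: [-0.4, 1.3, 4.8]
opening: 0.0001
grip_force: 2.0
```

>>> {"method": "arm_command", "body": {
  "steps": [
    [[0, 0, 0.0003, 0, 0, 0], [0, 0, 0.0006, 0, 0, 0], [0, 0, 0.0006, 0, 0, 0]]
  ]
}}

```text
time_s: 5.4
tool_pos: [0.5772, 0.0458, 0.2895]
orientation: [0.707, 0.707, 0.0, 0.0]
ft_force: [-0.9, 1.0, 6.9]
opening: -0.0001
grip_force: 3.2
```

>>> {"method": "arm_command", "body": {
  "steps": [
    [[0, 0, 0.0004, 0, 0, 0], [0, 0, 0.0008, 0, 0, 0], [0, 0, 0.0008, 0, 0, 0]]
  ]
}}

```text
time_s: 5.65
tool_pos: [0.5775, 0.0458, 0.2895]
orientation: [0.707, 0.707, 0.001, 0.001]
ft_force: [-0.4, 0.7, 10.1]
opening: -0.0002
grip_force: 4.9
```

>>> {"method": "arm_command", "body": {
  "steps": [
    [[0, 0, 0.0004, 0, 0, 0], [0, 0, 0.0008, 0, 0, 0], [0, 0, 0.0008, 0, 0, 0]]
  ]
}}

```text
time_s: 5.9
tool_pos: [0.5778, 0.0458, 0.2895]
orientation: [0.707, 0.707, 0.001, 0.001]
ft_force: [-1.7, 0.4, 13.2]
opening: 0.0001
grip_force: 6.5
```

Home. Next is the middle applicator.

>>> {"method": "arm_command", "body": {
  "steps": [
    [[0, 0, -0.03, 0, 0, 0], [0, 0, -0.05, 0, 0, 0], [-0.02, 0, -0.05, 0, 0, 0], [-0.05, 0, -0.05, 0, 0, 0], [-0.07, 0, -0.05, 0, 0, 0], [-0.08, 0, -0.045, 0, 0, 0], [-0.08, 0, -0.035, 0, 0, 0], [-0.08, 0, -0.027, 0, 0, 0], [-0.08, 0, -0.025, 0, 0, 0], [-0.08, 0, -0.024, 0, 0, 0], [-0.08, 0, -0.023, 0, 0, 0], [-0.08, 0, -0.022, 0, 0, 0], [-0.08, 0, -0.021, 0, 0, 0], [-0.08, 0, -0.021, 0, 0, 0]]
  ]
}}

```text
time_s: 7.07
tool_pos: [0.5773, -0.0339, 0.3092]
orientation: [0.707, 0.707, 0.001, 0.001]
ft_force: [-1.4, 1.2, 2.8]
opening: 0.0
grip_force: 1.7
```

>>> {"method": "arm_command", "body": {
  "steps": [
    [[0, 0, 0.0005, 0, 0, 0], [0, 0, 0.001, 0, 0, 0], [0, 0, 0.0015, 0, 0, 0], [0, 0, 0.002, 0, 0, 0], [0, 0, 0.002, 0, 0, 0]]
  ]
}}

```text
time_s: 7.48
tool_pos: [0.5772, -0.0343, 0.3071]
orientation: [0.707, 0.707, 0.0, 0.0]
ft_force: [-0.3, -0.8, 6.0]
opening: 0.0001
grip_force: 2.6
```

>>> {"method": "arm_command", "body": {
  "steps": [
    [[0, 0, 0.0005, 0, 0, 0], [0, 0, 0.001, 0, 0, 0], [0, 0, 0.0015, 0, 0, 0], [0, 0, 0.002, 0, 0, 0], [0, 0, 0.002, 0, 0, 0]]
  ]
}}

```text
time_s: 7.9
tool_pos: [0.5773, -0.0343, 0.3054]
orientation: [0.707, 0.707, 0.001, 0.001]
ft_force: [-0.1, 0.3, 6.5]
opening: 0.0
grip_force: 3.1
```

>>> {"method": "arm_command", "body": {
  "steps": [
    [[0, 0, 0.0005, 0, 0, 0], [0, 0, 0.001, 0, 0, 0], [0, 0, 0.0015, 0, 0, 0], [0, 0, 0.0015, 0, 0, 0]]
  ]
}}

```text
time_s: 8.23
tool_pos: [0.5774, -0.0343, 0.3041]
orientation: [0.707, 0.707, 0.001, 0.001]
ft_force: [0.1, 0.1, 7.9]
opening: 0.0002
grip_force: 3.5
```

Resistance climbs (2.8, 6.0, 6.5, 7.9 N), so the middle one is clogged. I stop and retreat, then open the fingers and grasp the collar.

>>> {"method": "arm_command", "body": {
  "steps": [
    [[0, 0, -0.02, 0, 0, 0], [0, 0, -0.04, 0, 0, 0], [0, 0, -0.05, 0, 0, 0], [0, 0, -0.05, 0, 0, 0]]
  ]
}}

```text
time_s: 8.57
tool_pos: [0.5777, -0.0344, 0.3552]
orientation: [0.707, 0.707, 0.001, 0.002]
ft_force: [0.0, 0.6, -0.5]
opening: -0.0003
grip_force: 0.0
```

>>> {"method": "arm_command", "body": {
  "steps": [
    [[0, 0, 0, 0, 0, 0], [0, 0, 0, 0, 0, 0], [0, 0, 0, 0, 0, 0], [0, 0, 0, 0, 0, 0], [0, 0, 0, 0, 0, 0], [0, 0, 0, 0, 0, 0]]
  ],
  "claw": 75
}}

```text
time_s: 9.07
tool_pos: [0.5769, -0.0342, 0.3524]
orientation: [0.707, 0.707, -0.0, -0.0]
ft_force: [1.6, 0.5, 0.2]
opening: 0.0605
grip_force: 0.0
```

```bash
python3 - <<'E'
from h import *
s=sensors.state(); print(s['tool_pos'],s['opening'])
p,d=capture("scene"); a=cv2.resize(p[90:260,250:440],None,fx=3,fy=3,interpolation=cv2.INTER_CUBIC); cv2.imwrite('pics/c2.png',a[...,::-1])
v,u=np.mgrid[0:400,0:640]; W=points("scene",u,v,d)
m=(d>0)&(W[...,2]>.11)&(W[...,2]<.15)&(W[...,0]>.55)&(W[...,0]<.6)
for y in(.0455,-.034,-.1135):
    q=W[m&(abs(W[...,1]-y)<.016)]; print(y,len(q),np.percentile(q[:,2],[50,80,95]) if len(q) else '')
m=(d>0)&(W[...,2]>.03)&(W[...,0]>.62)&(W[...,0]<.85)&(abs(W[...,1]-.05)<.12); q=W[m]; print('lamp near x',q.min(0),q.max(0))
E
```

```text
[ 0.57685618 -0.03423699  0.35242265] 0.06048251099021919
0.0455 93 [0.11571332 0.11670497 0.11756673]
-0.034 110 [0.13174484 0.13332318 0.13440439]
-0.1135 47 [0.11408984 0.13596289 0.1382246 ]
lamp near x [ 0.62000208 -0.06913345  0.03000411] [0.84983328 0.16929496 0.51976535]
```

View pics/c2.png

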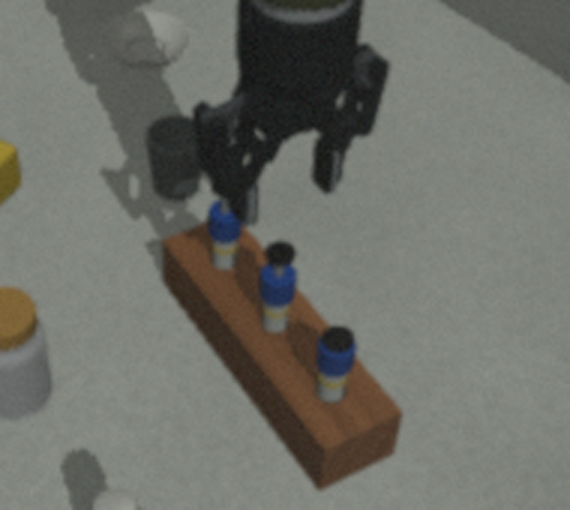

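The view shows the +y plunger home (crop 337,335), the middle one sprung back to about 5 mm (280,255), and the open fingers straddling above it. I descend and grip the collar.

>>> {"method": "arm_command", "body": {
  "steps": [
    [[0, 0, 0.03, 0, 0, 0], [0, 0, 0.06, 0, 0, 0], [0, 0, 0.08, 0, 0, 0], [0, 0, 0.095, 0, 0, 0], [0, 0, 0.101, 0, 0, 0], [0, 0, 0.101, 0, 0, 0], [0, 0, 0.101, 0, 0, 0]]
  ]
}}

```text
time_s: 9.7
tool_pos: [0.5772, -0.0343, 0.2524]
orientation: [0.707, 0.707, 0.0, 0.0]
ft_force: [-0.5, -0.3, 0.4]
opening: 0.0604
grip_force: 0.0
```

>>> {"method": "arm_command", "body": {
  "steps": [
    [[0, 0, 0, 0, 0, 0], [0, 0, 0, 0, 0, 0], [0, 0, 0, 0, 0, 0], [0, 0, 0, 0, 0, 0], [0, 0, 0, 0, 0, 0], [0, 0, 0, 0, 0, 0]]
  ],
  "claw": 255,
  "squeeze": 30
}}

```text
time_s: 10.2
tool_pos: [0.5773, -0.0343, 0.2533]
orientation: [0.707, 0.707, 0.001, 0.001]
ft_force: [-1.9, 0.3, 6.3]
opening: 0.027
grip_force: 29.3
```

>>> {"method": "arm_command", "body": {
  "steps": [
    [[0, 0, -0.005, 0, 0, 0], [0, 0, -0.01, 0, 0, 0], [0, 0, -0.016, 0, 0, 0], [0, 0, -0.024, 0, 0, 0], [0, 0, -0.032, 0, 0, 0], [0, 0, -0.042, 0, 0, 0], [0, 0, -0.054, 0, 0, 0], [0, 0, -0.07, 0, 0, 0], [0, 0, -0.09, 0, 0, 0], [0, 0, -0.11, 0, 0, 0], [0, 0, -0.13, 0, 0, 0], [0, 0, -0.135, 0, 0, 0], [0, 0, -0.135, 0, 0, 0]]
  ]
}}

```text
time_s: 11.28
tool_pos: [0.5775, -0.0344, 0.3894]
orientation: [0.707, 0.707, 0.001, 0.002]
ft_force: [-0.1, 0.3, -1.5]
opening: 0.0273
grip_force: 29.7
```

>>> {"method": "arm_command", "body": {
  "steps": [
    [[0.02, -0.001, 0, 0, 0, 0], [0.05, -0.003, 0, 0, 0, 0], [0.08, -0.005, 0, 0, 0, 0], [0.11, -0.007, 0, 0, 0, 0], [0.14, -0.009, 0, 0, 0, 0], [0.17, -0.011, 0, 0, 0, 0], [0.2, -0.012, 0, 0, 0, 0], [0.23, -0.014, 0, 0, 0, 0], [0.26, -0.016, 0, 0, 0, 0], [0.29, -0.018, 0, 0, 0, 0], [0.31, -0.0195, 0, 0, 0, 0], [0.323, -0.0195, 0, 0, 0, 0], [0.323, -0.0195, 0, 0, 0, 0], [0.323, -0.0195, 0, 0, 0, 0], [0.323, -0.0195, 0, 0, 0, 0], [0.323, -0.0195, 0, 0, 0, 0]]
  ]
}}

```text
time_s: 12.62
tool_pos: [0.5577, 0.2875, 0.3868]
orientation: [0.708, 0.707, -0.0, -0.0]
ft_force: [0.1, 0.4, -1.1]
opening: 0.0273
grip_force: 29.7
```

```bash
python3 - <<'E'
from h import *
s=sensors.state(); print(s['tool_pos'],s['opening'],s['grip_force'],s['ft_force'])
p,d=capture("scene"); a=cv2.resize(p[160:360,320:540],None,fx=2.7,fy=2.7,interpolation=cv2.INTER_CUBIC); cv2.imwrite('pics/c3.png',a[...,::-1])
E
```

```text
[0.55774887 0.28751233 0.38675042] 0.027276169724283417 29.696141481399536 [ 0.11613812  0.37317134 -1.06504427]
```

View pics/c3.png

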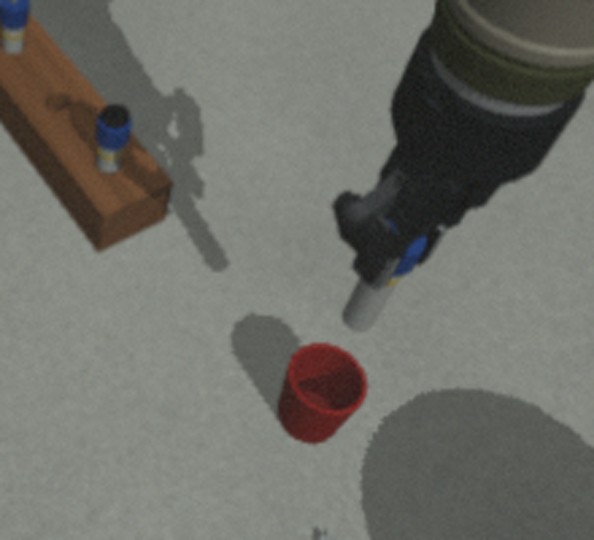

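The applicator is held upright, with its nozzle end at crop (360,322) above and behind the cup in this view (cup at 325,385), and the third socketed one is untouched. I lower it into the cup.

>>> {"method": "arm_command", "body": {
  "steps": [
    [[0.001, 0, 0.02, 0, 0, 0], [0.001, 0, 0.05, 0, 0, 0], [0.001, 0, 0.075, 0, 0, 0], [0.001, 0, 0.095, 0, 0, 0], [0.001, 0, 0.11, 0, 0, 0], [0.001, 0, 0.12, 0, 0, 0], [0.001, 0, 0.127, 0, 0, 0], [0.001, 0, 0.132, 0, 0, 0], [0.001, 0, 0.135, 0, 0, 0], [0.001, 0, 0.136, 0, 0, 0], [0.001, 0, 0.136, 0, 0, 0]]
  ]
}}

```text
time_s: 13.58
tool_pos: [0.5577, 0.2898, 0.2516]
orientation: [0.707, 0.707, 0.0, 0.0]
ft_force: [0.1, -1.0, 0.2]
opening: 0.0273
grip_force: 29.7
```

>>> {"method": "arm_command", "body": {
  "steps": [
    [[0, 0, 0.0007, 0, 0, 0], [0, 0, 0.0014, 0, 0, 0], [0, 0, 0.002, 0, 0, 0], [0, 0, 0.0025, 0, 0, 0], [0, 0, 0.0025, 0, 0, 0]]
  ]
}}

```text
time_s: 14.0
tool_pos: [0.5575, 0.2898, 0.2485]
orientation: [0.707, 0.707, 0.0, 0.0]
ft_force: [-0.0, -0.3, -0.4]
opening: 0.0269
grip_force: 29.7
```

>>> {"method": "arm_command", "body": {
  "steps": [
    [[0, 0, 0.0005, 0, 0, 0], [0, 0, 0.001, 0, 0, 0], [0, 0, 0.0015, 0, 0, 0], [0, 0, 0.0015, 0, 0, 0]]
  ]
}}

```text
time_s: 14.33
tool_pos: [0.5575, 0.2899, 0.2483]
orientation: [0.707, 0.707, 0.001, 0.0]
ft_force: [-1.8, -1.0, 6.5]
opening: 0.0271
grip_force: 30.7
```

Floor contact. I unload and release.

>>> {"method": "arm_command", "body": {
  "steps": [
    [[0, 0, -0.0012, 0, 0, 0], [0, 0, -0.0012, 0, 0, 0]]
  ]
}}

```text
time_s: 14.5
tool_pos: [0.5576, 0.2898, 0.2485]
orientation: [0.707, 0.707, 0.0, 0.0]
ft_force: [0.6, -0.2, -1.3]
opening: 0.0271
grip_force: 29.7
```

>>> {"method": "arm_command", "body": {
  "steps": [
    [[0, 0, 0, 0, 0, 0], [0, 0, 0, 0, 0, 0], [0, 0, 0, 0, 0, 0], [0, 0, 0, 0, 0, 0], [0, 0, 0, 0, 0, 0], [0, 0, 0, 0, 0, 0]]
  ],
  "claw": 75
}}

```text
time_s: 15.0
tool_pos: [0.5575, 0.2898, 0.2481]
orientation: [0.707, 0.707, 0.0, -0.0]
ft_force: [-0.8, 0.4, 0.7]
opening: 0.0603
grip_force: 0.0
```

>>> {"method": "arm_command", "body": {
  "steps": [
    [[0, 0, -0.01, 0, 0, 0], [0, 0, -0.03, 0, 0, 0], [0, 0, -0.06, 0, 0, 0], [0, 0, -0.09, 0, 0, 0], [0, 0, -0.12, 0, 0, 0], [0, 0, -0.12, 0, 0, 0], [0, 0, -0.12, 0, 0, 0]]
  ]
}}

```text
time_s: 15.58
tool_pos: [0.5581, 0.29, 0.3716]
orientation: [0.707, 0.707, 0.003, 0.001]
ft_force: [0.1, -0.7, 0.1]
opening: 0.0601
grip_force: 0.0
```

```bash
python3 - <<'E'
from h import *
s=sensors.state(); print(s['tool_pos'],s['opening'],s['grip_force'],s['ft_force'])
p,d=capture("scene"); a=cv2.resize(p[160:360,320:540],None,fx=2.7,fy=2.7,interpolation=cv2.INTER_CUBIC); cv2.imwrite('pics/c4.png',a[...,::-1])
E
```

```text
[0.55808368 0.28999242 0.37164563] 0.06012472317445438 0.0 [ 0.10721815 -0.74063018  0.12136993]
```

View pics/c4.png

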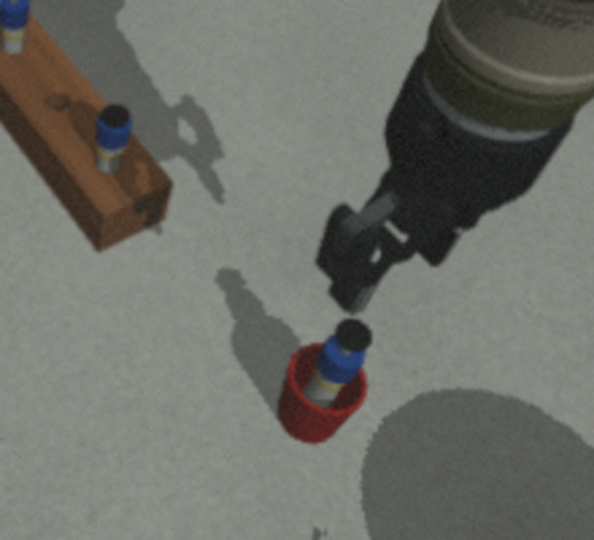

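The clogged applicator stands upright in the red cup, its disc at crop (352,333). Next is the third applicator.

>>> {"method": "arm_command", "body": {
  "steps": [
    [[-0.02, 0.001, 0, 0, 0, 0], [-0.055, 0.002, 0, 0, 0, 0], [-0.09, 0.004, 0, 0, 0, 0], [-0.13, 0.006, 0, 0, 0, 0], [-0.17, 0.008, 0, 0, 0, 0], [-0.21, 0.01, 0, 0, 0, 0], [-0.25, 0.012, 0, 0, 0, 0], [-0.29, 0.014, 0, 0, 0, 0], [-0.33, 0.016, 0, 0, 0, 0], [-0.365, 0.018, 0, 0, 0, 0], [-0.39, 0.019, 0, 0, 0, 0], [-0.4035, 0.0193, 0, 0, 0, 0], [-0.4035, 0.0193, 0.01, 0, 0, 0], [-0.4035, 0.0193, 0.03, 0, 0, 0], [-0.4035, 0.0193, 0.035, 0, 0, 0], [-0.4035, 0.0193, 0.035, 0, 0, 0], [-0.4035, 0.0193, 0.035, 0, 0, 0]]
  ],
  "claw": 255,
  "squeeze": 20
}}

```text
time_s: 17.05
tool_pos: [0.5765, -0.1124, 0.3325]
orientation: [0.707, 0.708, -0.0, -0.001]
ft_force: [0.3, 0.4, -0.0]
opening: 0.0004
grip_force: 0.0
```

>>> {"method": "arm_command", "body": {
  "steps": [
    [[0, 0, 0.01, 0, 0, 0], [0, 0, 0.017, 0, 0, 0], [0, 0, 0.019, 0, 0, 0], [0, 0, 0.02, 0, 0, 0], [0, 0, 0.021, 0, 0, 0], [0, 0, 0.022, 0, 0, 0], [0, 0, 0.023, 0, 0, 0], [0, 0, 0.024, 0, 0, 0], [0, 0, 0.025, 0, 0, 0], [0, 0, 0.025, 0, 0, 0]]
  ]
}}

```text
time_s: 17.88
tool_pos: [0.5769, -0.1139, 0.3085]
orientation: [0.707, 0.707, 0.0, 0.0]
ft_force: [0.3, 0.3, 3.3]
opening: -0.0001
grip_force: 1.6
```

>>> {"method": "arm_command", "body": {
  "steps": [
    [[0, 0, 0.0005, 0, 0, 0], [0, 0, 0.001, 0, 0, 0], [0, 0, 0.0015, 0, 0, 0], [0, 0, 0.002, 0, 0, 0], [0, 0, 0.002, 0, 0, 0]]
  ]
}}

```text
time_s: 18.3
tool_pos: [0.5768, -0.1138, 0.3061]
orientation: [0.707, 0.707, 0.0, 0.0]
ft_force: [-0.1, -0.1, 2.5]
opening: -0.0
grip_force: 1.3
```

>>> {"method": "arm_command", "body": {
  "steps": [
    [[0, 0, 0.0006, 0, 0, 0], [0, 0, 0.0012, 0, 0, 0], [0, 0, 0.0018, 0, 0, 0], [0, 0, 0.0024, 0, 0, 0], [0, 0, 0.003, 0, 0, 0], [0, 0, 0.003, 0, 0, 0]]
  ]
}}

```text
time_s: 18.8
tool_pos: [0.5767, -0.1137, 0.303]
orientation: [0.707, 0.707, -0.0, -0.0]
ft_force: [0.2, 0.2, 2.6]
opening: 0.0
grip_force: 1.1
```

>>> {"method": "arm_command", "body": {
  "steps": [
    [[0, 0, 0.0006, 0, 0, 0], [0, 0, 0.0012, 0, 0, 0], [0, 0, 0.0018, 0, 0, 0], [0, 0, 0.0024, 0, 0, 0], [0, 0, 0.003, 0, 0, 0], [0, 0, 0.003, 0, 0, 0]]
  ]
}}

```text
time_s: 19.3
tool_pos: [0.5767, -0.1137, 0.3]
orientation: [0.707, 0.707, -0.0, -0.0]
ft_force: [0.2, 0.2, 1.9]
opening: 0.0002
grip_force: 1.1
```

Free. I push it home.

>>> {"method": "arm_command", "body": {
  "steps": [
    [[0, 0, 0.001, 0, 0, 0], [0, 0, 0.002, 0, 0, 0], [0, 0, 0.003, 0, 0, 0], [0, 0, 0.004, 0, 0, 0], [0, 0, 0.005, 0, 0, 0], [0, 0, 0.006, 0, 0, 0], [0, 0, 0.007, 0, 0, 0], [0, 0, 0.008, 0, 0, 0], [0, 0, 0.009, 0, 0, 0], [0, 0, 0.009, 0, 0, 0]]
  ]
}}

```text
time_s: 20.13
tool_pos: [0.5767, -0.1137, 0.2909]
orientation: [0.707, 0.707, -0.0, -0.0]
ft_force: [0.1, 0.4, 1.2]
opening: -0.0002
grip_force: 0.9
```

>>> {"method": "arm_command", "body": {
  "steps": [
    [[0, 0, 0.0005, 0, 0, 0], [0, 0, 0.001, 0, 0, 0], [0, 0, 0.0015, 0, 0, 0], [0, 0, 0.002, 0, 0, 0], [0, 0, 0.002, 0, 0, 0]]
  ]
}}

```text
time_s: 20.55
tool_pos: [0.5769, -0.1138, 0.2894]
orientation: [0.707, 0.707, 0.0, 0.0]
ft_force: [0.2, -0.8, 3.9]
opening: -0.0001
grip_force: 2.2
```

>>> {"method": "arm_command", "body": {
  "steps": [
    [[0, 0, 0.0005, 0, 0, 0], [0, 0, 0.001, 0, 0, 0], [0, 0, 0.0015, 0, 0, 0], [0, 0, 0.0015, 0, 0, 0]]
  ]
}}

```text
time_s: 20.88
tool_pos: [0.5773, -0.1139, 0.2894]
orientation: [0.707, 0.707, 0.001, 0.001]
ft_force: [-1.2, -0.1, 10.7]
opening: 0.0001
grip_force: 5.5
```

Against the stop. I retreat and check.

>>> {"method": "arm_command", "body": {
  "steps": [
    [[0, 0, -0.02, 0, 0, 0], [0, 0, -0.05, 0, 0, 0], [0, 0, -0.09, 0, 0, 0], [0, 0, -0.12, 0, 0, 0], [0, 0, -0.15, 0, 0, 0], [0, 0, -0.15, 0, 0, 0], [0, 0, -0.15, 0, 0, 0], [0, 0, -0.15, 0, 0, 0]]
  ]
}}

```text
time_s: 21.55
tool_pos: [0.5766, -0.1137, 0.4365]
orientation: [0.707, 0.707, -0.0, -0.001]
ft_force: [-0.2, -0.4, -0.0]
opening: 0.0001
grip_force: 0.0
```

```bash
python3 - <<'E'
from h import *
s=sensors.state(); print(s['tool_pos'],s['ft_force'])
p,d=capture("scene"); a=cv2.resize(p[100:340,220:480],None,fx=2.4,fy=2.4,interpolation=cv2.INTER_CUBIC); cv2.imwrite('pics/c5.png',a[...,::-1])
v,u=np.mgrid[0:400,0:640]; W=points("scene",u,v,d)
for x,y in((.577,.0455),(.577,-.1135),(.5577,.289)):
    q=W[(d>0)&(W[...,2]>.09)&(W[...,2]<.15)&(np.hypot(W[...,0]-x,W[...,1]-y)<.025)]; q=q[q[:,2]>np.percentile(q[:,2],97)-.004] if len(q) else q; print(len(q),q.mean(0) if len(q) else '')
E
```

```text
[ 0.57657228 -0.11371241  0.43650868] [-0.19279596 -0.42053931 -0.04600211]
78 [0.5774057  0.04641903 0.11571717]
57 [ 0.5752227  -0.11350106  0.11605491]
121 [0.55586775 0.28999097 0.1284935 ]
```

View pics/c5.png

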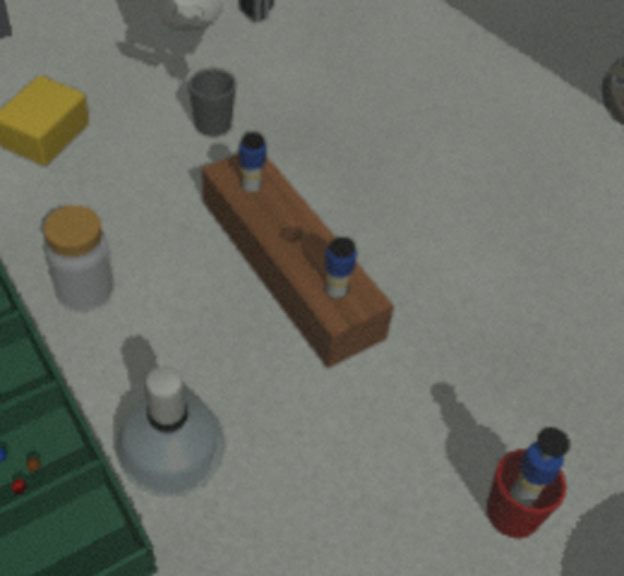

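Both free plungers are home (crop 253,140 and 341,247, tops at z about 0.116), the clogged applicator stands in the red cup (552,440), and the lamp, jar and sponge are undisturbed.

```bash
python3 -c "
from station import job
print(job.sign_off())"
```

```text
the job is handed in; nothing more can be done
None
```

The job is handed in: both free plungers are pushed home and left in the rack, the clogged middle applicator stands nozzle down in the red cup, and the lamp, jar and sponge were not disturbed.

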